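Pin the swing arm of the flask holder

ROBOT

A 7-joint arm with a two-finger parallel gripper is mounted at the origin on a cart in front of the work surface, level with it; the furniture and walls round the work are solid. World frame = base frame: x ahead of the robot, y to its left, z up, the work surface at z = 0. Lengths are in m, angles in rad, forces in N, time in s.
With the tool pointing down it reaches from about 0.425 to 0.925 m from the base axis. Payload 6.8 kg.
Tool frame: the origin (TCP) lies midway between the tips of the shut fingers; the grasp point (between the pads) lies 19 mm behind it; x points along the fingers, y is the direction in which the jaws open and shut, and the axes are right-handed (so a half turn about x gives the same grasp; the last joint's range is limited). The gripper opens to 85 mm and grips with 20 to 120 N. Pads are 22 mm wide; open, the fingers measure 114 mm over their backs; the gripper's body (76 mm by 85 mm) begins 54 mm behind the grasp point. The pads swing forward as they close: fully open they stand 13 mm farther back than shut.
Start: joints at [-1.32, 0.477, 0.022, 1.555, -0.011, 1.109, -0.083], TCP at [0.237, 0.632, 0.231] pointing down, gripper open.
Joint ranges: [-2.96, 2.96], [-0.34, 2.1], [-1.41, 1.46], [0.24, 2.44], [-1.37, 4.51], [0.17, 1.92], [-2.96, 2.96]. Speed limits (rad/s): [2.39, 2.39, 3.14, 3.14, 3.14, 3.14, 3.14].

INTERFACE

Orientations are given as a rotation vector (axis times angle).
In Python, from bench import r gives the robot as it stands.
- The arm moves only by the tool carry_out, never from a script. Its argument "targets" is one flat list of numbers, 7 for each row, row after row: the finger opening in m, from 0 to 0.0854, then the shift along the tool's x, y, z in m, then the turn, a rotation vector about the tool's x, y, z in units of 5 degrees (1.0 is 5 degrees). A call has 1 to 12 rows; each row is the pose to reach, as a shift and turn from the pose measured when the call began, along the tool's axes at that moment; what a row does not reach only later rows make up. A row lasts 1/8 s, in which the tool goes at most 62.5 mm and 10.7 degrees, less where a joint would pass 70% of its speed; a pose out of reach is approached as far as the arm can. A call with a gripper value outside its range is refused whole. The fingers move at their own pace and stop on an object; "squeeze" is the grip in N (left out, the last holds). Time passes only in rows, so rows that repeat a pose let the fingers close. It gives the time, the measured TCP pose, the force and the opening at its end, in the units of the state.
- r.get_obs(): the state, without advancing time (a new reading comes with each control period).
- r.grab_frame(name): name is "scene" or "top" or "wrist"; returns the picture (400x640x3 uint8, blue, green, red); there is no depth.
- r.camera_info(name): a dict with "fx", "fy", "cx", "cy" (pixels), "xyz" and "orientation" of the camera in the world. Camera axes: x right, y up, looking along -z (the intrinsics and any distortion apply to the point x, -y, -z); pixel columns grow to the right and rows downward; lengths in m; the calibration is good to about 2 mm. A picture is of the moment at which its call begins: read the wrist's pose just before it. camera_info takes no time and is no camera call; for the wrist camera it gives the pose at the moment of the call.
- r.hand_in(): hands the job in, once; it reports no verdict.
The state is a dict: "clock": time; "joints": joint angles; "qvel": joint speeds; "tau": joint torques, N m; "tcp_pos": TCP position; "orientation": TCP orientation; "contact_force": force on the tool from outside, world axes, zero at the start; "moment": the same for the moment, N m; "grip_width": finger opening in m.
Only numpy, scipy, OpenCV 4.12 (cv2) and the standard library are available. Lean on these libraries where they do the work, as an engineer would, in place of code of your own. Each camera call takes 0.05 s, during which the arm holds its last target. There are 200 camera calls.

TASK

Swing the aluminium arm of the flask holder round by its black handle post until the hole in the arm stands over the hole in the blue foot. Then take the green-knobbed locking pin from the rack, push it down through both holes until its collar sits on the arm, and let go. Leave the short black-knobbed pin where it is.

Things in the scene. Friction and masses are not known exactly. Their poses are not given: they have to be found in the camera images.
- green_pin: Green-knobbed locking pin, about 60 g, upright in the red rack. Origin: on its axis, underside of the collar; z up to the knob. Below: steel shank 12 mm dia, 38 long, last 10 tapering to 4. Above: collar 26 mm dia, 5 high; 18 mm neck; knob 26 mm dia, straight grip 12 to 37 mm up, top 40. Collar rests on the rack top, 68 mm over the worktop, shank free in a 17 mm cell; lifts straight out.
- black_pin: The wrong pin, to be left alone: as the green one (same origin, axes, sizes) but black-knobbed, with a shank only 18 mm long. In the same rack, 97 mm from the green pin; which side varies. The rack (104 x 246 mm) is fixed; three vials in its corner cells, 65 mm or more from the pins, stand no higher than the knobs.
- swing_hole (a point): Centre of the 18 mm round hole (chamfered 3 mm) in the aluminium swing arm, on its top face, 42 mm over the worktop. Arm 10 mm thick, 44 wide, level; z up, x points along the arm to its vertical pivot axis, 140 mm away. Turns easily (about 1 N at the post), stays where left, can overshoot the line by 17 degrees. Empty flask ring (60 mm) centred 58 mm along -x.
- handle_post (a point): Point on the axis of the arm's upright black handle post (16 mm dia), 30 mm above the arm's top face, 72 mm over the worktop. The post is straight from 6 to 48 mm above the arm and stands between hole and pivot: 60 mm from swing_hole along its x, 80 mm from the pivot axis. Axes as swing_hole; moves with the arm.
- base_hole (a point): Centre of the mouth of the 18 mm round hole (chamfered 3 mm) in the fixed blue foot, 30 mm over the worktop; goes straight down 30 mm to the worktop. z up, x points to the arm's pivot axis, 140 mm away. In line when swing_hole is straight above (2 mm gap between arm and foot); at the start the arm is turned 0.4 to 0.85 rad from there, towards +y.

How it is judged:
By the outcome, as a careful person would: the job done as asked, in the order asked, and still so for the second after the job is handed in, with the robot touching nothing.
It also fails if it takes over 58 s, if anything falls off the work surface, if the arm or the gripper's body presses on something with over 40 N, if the wrist force passes 120 N, or if a joint passes its speed limit or range.

## Working session

There is one attempt and no reset: what is moved stays moved. The work goes in short steps, Python scripts to look and compute and a tool call to move; the robot and the scene stay as the last step left them, time stands still between calls to the robot, and variables do not carry over. Pictures are saved under pics/ and viewed, about 8 in all and at most 12, crops included, and the job is handed in when it is done.

Besides the shell and the picture viewer there is one more tool, called after "Request:" as name(argument=value, ...) on one line, values as JSON. carry_out: Moves the arm, as the interface text tells. Its arguments: {"type":"object","properties":{"targets":{"type":"array","items":{"type":"number"}},"squeeze":{"type":"number"}},"required":["targets"]}

```bash
mkdir -p pics; ls
cat > h.py <<'E'
import numpy as np, cv2
from scipy.spatial.transform import Rotation as R
from bench import r
def cam(n):
    c=r.camera_info(n); return c
def rot(o):
    o=np.array(o,float); return R.from_rotvec(o).as_matrix() if o.size==3 else o.reshape(3,3) if o.size==9 else R.from_quat(o).as_matrix()
def ray(c,u,v):
    d=np.array([(u-c['cx'])/c['fx'],-(v-c['cy'])/c['fy'],-1.0]); return np.array(c['xyz']),rot(c['orientation'])@d
def onplane(c,u,v,z):
    p,d=ray(c,u,v); return p+d*(z-p[2])/d[2]
def proj(c,P):
    q=rot(c['orientation']).T@(np.array(P)-c['xyz']); return c['cx']+c['fx']*q[0]/-q[2], c['cy']-c['fy']*q[1]/-q[2]
E
python3 - <<'E'
from h import *
for n in("top","scene","wrist"):
    print(n,cam(n)); cv2.imwrite(f"pics/{n}0.png",r.grab_frame(n))
print(r.get_obs())
E
```

```text
pics
top {'fx': 489.3375435463098, 'fy': 489.3375435463098, 'cx': 317.79220473486146, 'cy': 199.82176806888154, 'xyz': array([ 0.32238795, -0.07419238,  1.26416039]), 'orientation': array([ 0.15836945, -0.13454904, -1.58687166])}
scene {'fx': 377.3935970705712, 'fy': 377.3935970705712, 'cx': 320.28099840224763, 'cy': 198.88261222527777, 'xyz': array([-0.0889933 , -0.44443031,  0.52439185]), 'orientation': array([ 0.94397265, -0.53515671, -0.95352226])}
wrist {'fx': 322.42804313795017, 'fy': 322.42804313795017, 'cx': 322.2654543459383, 'cy': 195.21952349675828, 'xyz': array([0.17467584, 0.65369583, 0.37399526]), 'orientation': array([-0.23444919, -0.16111191,  1.20470042])}
{'clock': 0.15, 'joints': array([-1.3200888 ,  0.47764303,  0.02233045,  1.55617163, -0.01149555,
        1.10932589, -0.08307655]), 'qvel': array([ 9.80254141e-04, -2.36374574e-03, -1.56860376e-04, -3.85768641e-03,
       -6.30202685e-04,  9.95850108e-05, -9.11445951e-04]), 'tau': array([ 3.61478873e-03, -5.96927583e+01,  1.61016081e+00, -2.81494027e+01,
        1.25503755e-02,  6.41325387e-03, -9.55462099e-06]), 'tcp_pos': array([0.23687219, 0.63160031, 0.23054902]), 'orientation': array([ 0.28038053,  1.55256348, -0.28260703]), 'contact_force': array([ 0.02692653,  0.74698035, -0.52008006]), 'moment': array([-0.01556526, -0.02575305,  0.01842041]), 'grip_width': 0.08545192185307358}
```

View pics/top0.png

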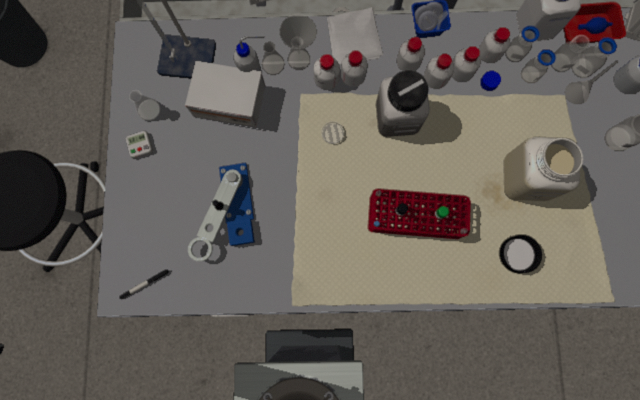

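View pics/scene0.png

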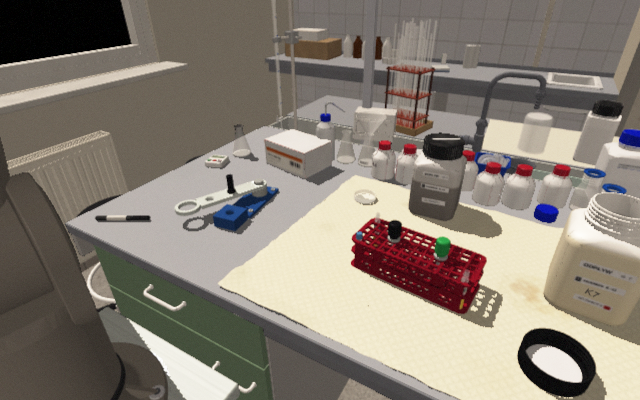

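The top view shows the holder: pivot cap near (232,178), black post (218,205), ring (200,249), foot hole about (240,232). It also shows the green knob at (443,212) and the black knob at (403,210). The scene view agrees with this. Next I'll measure on an enlarged crop.

Run:
```python
from h import *
im=np.mean([r.grab_frame("top").astype(float) for _ in range(3)],0).astype(np.uint8)
cv2.imwrite("pics/top1.png",im)
c1=cv2.resize(im[155:270,175:275],None,fx=5,fy=5,interpolation=cv2.INTER_CUBIC)
cv2.imwrite("pics/crop1.png",c1)
c=cam("top")
hsv=cv2.cvtColor(im,cv2.COLOR_BGR2HSV)
def blob(m):
    n,l,s,ce=cv2.connectedComponentsWithStats(m.astype(np.uint8)); 
    return [(s[i,4],s[i,:4].tolist(),ce[i].round(1).tolist()) for i in range(1,n) if s[i,4]>15]
g=(hsv[...,0]>50)&(hsv[...,0]<80)&(hsv[...,1]>120)&(hsv[...,2]>60)
print("green",blob(g))
for a,b,ce in blob(g): print(onplane(c,*ce,0.105))
k=(im.max(2)<45); k[:155]=0;k[270:]=0;k[:,:175]=0;k[:,480:]=0
for a,b,ce in blob(k): print("blk",a,b,ce,onplane(c,*ce,0.105),onplane(c,*ce,0.088))
# scene
s=r.grab_frame("scene");cs=cam("scene");h2=cv2.cvtColor(s,cv2.COLOR_BGR2HSV)
g=(h2[...,0]>50)&(h2[...,0]<80)&(h2[...,1]>120)&(h2[...,2]>60)
g[:200]=0
for a,b,ce in blob(g): print("scene g",a,b,ce,onplane(cs,*ce,0.093))
```

```text
green [(np.int32(92), [437, 206, 12, 11], [442.5, 211.1])]
[ 0.50649291 -0.35621726  0.105     ]
blk 23 [238, 176, 6, 13] [240.9, 182.3] [0.58832489 0.12750358 0.105     ] [0.59222506 0.13046161 0.088     ]
blk 67 [213, 201, 11, 9] [218.2, 205.0] [0.53343735 0.18191633 0.105     ] [0.53653256 0.18567236 0.088     ]
blk 121 [397, 202, 18, 14] [403.2, 208.8] [ 0.51416039 -0.26287747  0.105     ] [ 0.51697288 -0.26564469  0.088     ]
blk 17 [374, 231, 13, 2] [380.6, 231.2] [ 0.46142421 -0.20653883  0.105     ] [ 0.46346328 -0.2084798   0.088     ]
blk 33 [398, 232, 19, 4] [407.5, 233.4] [ 0.4548031  -0.26998869  0.105     ] [ 0.45674507 -0.2728602   0.088     ]
blk 65 [420, 234, 40, 5] [440.2, 235.9] [ 0.44719961 -0.34684498  0.105     ] [ 0.44903007 -0.35084364  0.088     ]
scene g 237 [435, 237, 15, 20] [441.9, 246.4] [ 0.50371455 -0.35768333  0.093     ]
```

View pics/crop1.png

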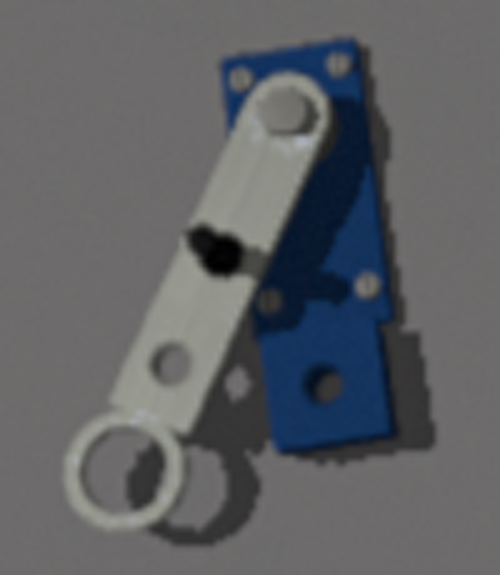

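The crop shows the swing hole at (171,363), the base hole at (324,384), the pivot cap at (284,110) and the post foot at about (222,256).

Run:
```python
from h import *
im=cv2.imread("pics/top1.png");c=cam("top")
f=lambda x,y:((x+.5)/5-.5+175,(y+.5)/5-.5+155)
sh=onplane(c,*f(171,363),.042);bh=onplane(c,*f(324,384),.030)
print("swing",sh,"base",bh)
for z in(.042,.05,.055,.06): 
    p=onplane(c,*f(284,110),z);print(z,p,np.linalg.norm((p-sh)[:2]),np.linalg.norm((p-bh)[:2]))
# pivot from two circles of 140mm
a=sh[:2];b=bh[:2];m=(a+b)/2;d=b-a;L=np.linalg.norm(d);n=np.array([-d[1],d[0]])/L;n*=np.sign(n[0])
pv=m+n*np.sqrt(.14**2-L*L/4);ang=2*np.arcsin(L/.28)
print("pivot",pv,"angle",ang)
post=sh[:2]+(pv-a)*60/140
tgt=b+(pv-b)*60/140
print("post",post,"target post",tgt)
for h in(.045,.06,.09): u,v=proj(c,[*post,h]);print(h,(u+.5-175)*5-.5,(v+.5-155)*5-.5)
o=r.get_obs();T=rot(o['orientation']);print(T)
```

```text
swing [0.48848654 0.21861512 0.042     ] base [0.4776559  0.14315411 0.03      ]
0.042 [0.61837987 0.1631123  0.042     ] 0.1412545219143431 0.14213220389603895
0.05 [0.61644237 0.16155896 0.05      ] 0.14010032231832112 0.14000150344366508
0.055 [0.61523143 0.16058811 0.055     ] 0.1393965608526615 0.13867577329475156
0.06 [0.61402049 0.15961727 0.06      ] 0.13870659625320672 0.13735478526085693
pivot [0.6164159  0.16174616] angle 0.5514930311043522
post [0.54331341 0.19424271] target post [0.53712447 0.15112213]
0.045 219.7890011979619 253.99157281022664
0.06 213.32390673995047 248.80359785416826
0.09 199.9165266948415 238.0447214986671
[[-1.39798764e-04  3.51186168e-01  9.36305642e-01]
 [-4.13145931e-04  9.36305551e-01 -3.51186195e-01]
 [-9.99999905e-01 -4.35926262e-04  1.41967769e-05]]
```

View pics/wrist0.png

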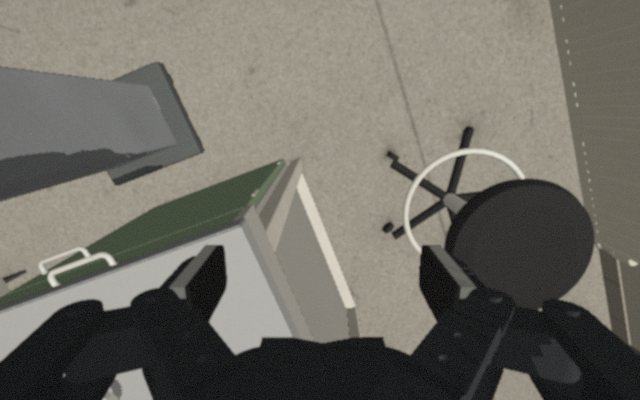

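```bash
cat >> h.py <<'E'
def goal(P,yaw):
    """tool shift and turn (5deg units about tool x) to TCP P, tool y at world angle yaw (deg)"""
    o=r.get_obs();T=rot(o['orientation']);s=T.T@(np.array(P)-o['tcp_pos'])
    G=np.array([[0,np.cos(np.radians(yaw)),np.sin(np.radians(yaw))],[0,np.sin(np.radians(yaw)),-np.cos(np.radians(yaw))],[-1,0,0]])
    w=R.from_matrix(T.T@G).as_rotvec(degrees=True)/5
    print("shift",s.round(4),"turn",w.round(2),"clk",o['clock'],"F",o['contact_force'].round(1),"grip",o['grip_width'].round(4))
E
python3 -c "
from h import *
goal([.5433,.1942,.15],66)"
```

```text
Traceback (most recent call last):
  File "h.py", line 19, in goal
    print("shift",s.round(4),"turn",w.round(2),"clk",o['clock'],"F",o['contact_force'].round(1),"grip",o['grip_width'].round(4))
                                                                                                       ^^^^^^^^^^^^^^^^^^^^^
AttributeError: 'float' object has no attribute 'round'
```

```bash
sed -i "s/o\['grip_width'\].round(4)/round(o['grip_width'],4)/" h.py
python3 -c "
from h import *
goal([.5433,.1942,.15],66)"
```

```text
shift [ 0.0812 -0.3022  0.4405] turn [0.69 0.   0.  ] clk 0.35 F [-0.7  0.9  0.2] grip 0.0854
```

Request:
carry_out(targets=[0.085, 0.007, -0.027, 0.04, 0.07, 0, 0, 0.085, 0.014, -0.057, 0.083, 0.13, 0, 0, 0.085, 0.022, -0.087, 0.127, 0.2, 0, 0, 0.085, 0.03, -0.117, 0.17, 0.27, 0, 0, 0.085, 0.038, -0.147, 0.214, 0.34, 0, 0, 0.085, 0.046, -0.177, 0.258, 0.4, 0, 0, 0.085, 0.054, -0.207, 0.302, 0.47, 0, 0, 0.085, 0.062, -0.237, 0.345, 0.54, 0, 0, 0.085, 0.07, -0.265, 0.386, 0.6, 0, 0, 0.085, 0.076, -0.288, 0.42, 0.65, 0, 0, 0.085, 0.081, -0.302, 0.4405, 0.69, 0, 0, 0.085, 0.081, -0.302, 0.4405, 0.69, 0, 0])

```text
clock: 1.85
tcp_pos: [0.5443, 0.192, 0.15]
orientation: [0.331, 1.545, -0.333]
contact_force: [-0.6, 1.0, -0.1]
grip_width: 0.0852
```

Run:
```python
from h import *
goal([.5433,.1942,.057],66)
c=cam("wrist");im=r.grab_frame("wrist")
for P in([.5433,.1942,.09],[.4885,.2186,.042],[.4777,.1432,.03],[.6164,.1617,.05]):
    u,v=proj(c,P);print(u,v);cv2.drawMarker(im,(int(round(u)),int(round(v))),(0,0,255),0,10)
cv2.imwrite("pics/w1.png",im)
```

```text
shift [ 0.093   0.0017 -0.0018] turn [-0.05  0.01  0.02] clk 1.85 F [-0.6  1.  -0.1] grip 0.0852
326.5044095620233 207.40636839698954
325.6951280246277 112.52539119689615
235.02327059438642 139.1995480245607
326.06192524137936 283.3603099148343
```

View pics/w1.png

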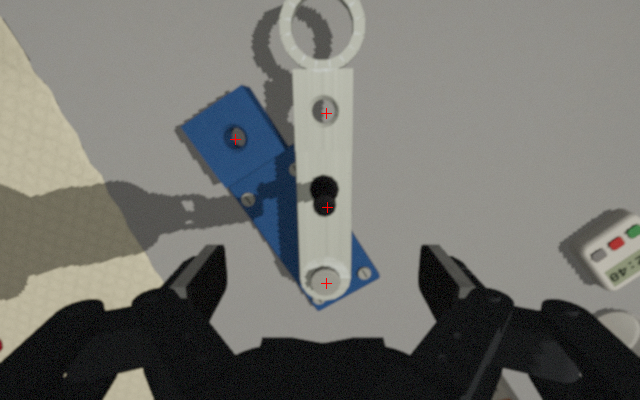

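The predicted marks fall on the post top (325,207), both holes and the pivot to within about 2 px. I'll go down and grip the post.

Request:
carry_out(targets=[0.085, 0.025, 0.001, -0.001, 0, 0, 0, 0.085, 0.055, 0.0015, -0.0018, 0, 0, 0, 0.085, 0.08, 0.0017, -0.0018, 0, 0, 0, 0.085, 0.093, 0.0017, -0.0018, 0, 0, 0, 0.0, 0.093, 0.0017, -0.0018, 0, 0, 0, 0.0, 0.093, 0.0017, -0.0018, 0, 0, 0, 0.0, 0.093, 0.0017, -0.0018, 0, 0, 0, 0.0, 0.093, 0.0017, -0.0018, 0, 0, 0, 0.0, 0.093, 0.0017, -0.0018, 0, 0, 0], squeeze=20)

```text
clock: 3.02
tcp_pos: [0.5428, 0.1963, 0.0579]
orientation: [0.33, 1.545, -0.33]
contact_force: [-1.6, -0.7, 5.9]
grip_width: 0.0154
```

Run:
```python
from h import *
pv=np.array([.6164,.1617])
o=r.get_obs();print(o['tcp_pos'],o['grip_width'])
for t in (66,72,79,86,92,97.6,99):
    a=np.radians(t-90); p=pv-.08*np.array([np.cos(a),np.sin(a)]);goal([*p,.057],t)
```

```text
[0.54283513 0.19633367 0.05787269] 0.015409216629003367
shift [ 0.0009 -0.0017  0.0013] turn [-0.02  0.   -0.  ] clk 3.025 F [-1.6 -0.7  5.9] grip 0.0154
shift [ 0.0009 -0.0101  0.0017] turn [-1.22  0.   -0.  ] clk 3.025 F [-1.6 -0.7  5.9] grip 0.0154
shift [ 0.0009 -0.0197  0.0034] turn [-2.62  0.   -0.  ] clk 3.025 F [-1.6 -0.7  5.9] grip 0.0154
shift [ 0.0009 -0.0291  0.0062] turn [-4.02  0.   -0.  ] clk 3.025 F [-1.6 -0.7  5.9] grip 0.0154
shift [ 0.0009 -0.0368  0.0095] turn [-5.22  0.   -0.  ] clk 3.025 F [-1.6 -0.7  5.9] grip 0.0154
shift [ 0.0009 -0.0436  0.0132] turn [-6.34  0.   -0.  ] clk 3.025 F [-1.6 -0.7  5.9] grip 0.0154
shift [ 0.0009 -0.0453  0.0143] turn [-6.62  0.   -0.  ] clk 3.025 F [-1.6 -0.7  5.9] grip 0.0154
```

Request:
carry_out(targets=[0.0, 0, -0.006, 0.0013, -0.6, 0, 0, 0.0, 0, -0.01, 0.0017, -1.22, 0, 0, 0.0, 0, -0.015, 0.0024, -1.9, 0, 0, 0.0, 0, -0.02, 0.0034, -2.62, 0, 0, 0.0, 0, -0.0245, 0.0047, -3.3, 0, 0, 0.0, 0, -0.029, 0.0062, -4.02, 0, 0, 0.0, 0, -0.033, 0.0078, -4.6, 0, 0, 0.0, 0, -0.037, 0.0095, -5.22, 0, 0, 0.0, 0, -0.0405, 0.0113, -5.8, 0, 0, 0.0, 0, -0.0436, 0.0132, -6.34, 0, 0, 0.0, 0, -0.0436, 0.0132, -6.34, 0, 0, 0.0, 0, -0.0436, 0.0132, -6.34, 0, 0])

```text
clock: 4.53
tcp_pos: [0.5358, 0.1516, 0.0579]
orientation: [-0.104, 1.57, 0.104]
contact_force: [-5.4, 0.4, 5.3]
grip_width: 0.0155
```

Run:
```python
from h import *
goal([.5371,.1511,.057],97.6)
im=r.grab_frame("wrist");c=cam("wrist")
print(proj(c,[.4777,.1432,.042]),proj(c,[.4777,.1432,.03]))
a=cv2.resize(im[60:260,220:420],None,fx=3,fy=3,interpolation=cv2.INTER_CUBIC)
t=r.grab_frame("top");b=cv2.resize(t[155:275,195:265],None,fx=5,fy=5,interpolation=cv2.INTER_CUBIC)
b=b[:600,:200] if False else b
cv2.imwrite("pics/w2.png",a)
cv2.imwrite("pics/t2.png",t)
```

```text
shift [ 0.0009 -0.0007  0.0012] turn [-0.   -0.02 -0.  ] clk 4.525 F [-5.4  0.4  5.3] grip 0.0155
(np.float64(323.685364425192), np.float64(123.96492873584978)) (np.float64(323.5778699362807), np.float64(122.82513800341832))
```

View pics/w2.png

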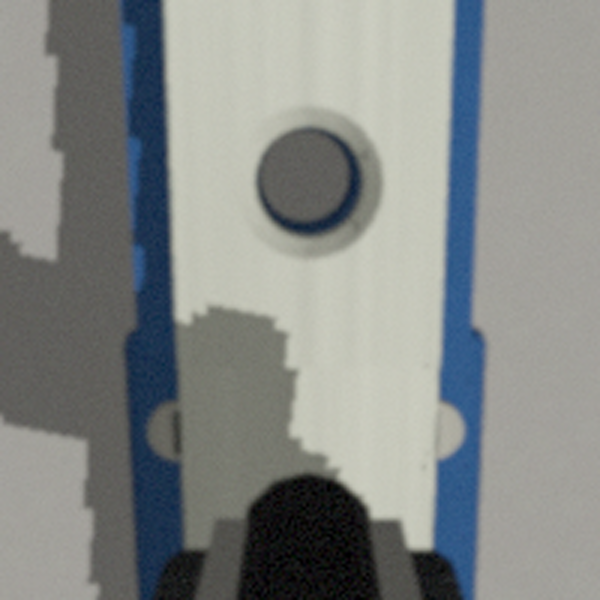

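The arm lies over the foot with the holes aligned to about 1 mm. The arm bore is centred at about (309,181), the floor disc at about (308,183), and the arm stands about 5 px right of the foot edges. I'll nudge it 0.6 mm, release and rise.

Request:
carry_out(targets=[0.0, 0, -0.0006, 0.0, 0, 0, 0, 0.0, 0, -0.0006, 0.0, 0, 0, 0, 0.085, 0, -0.0006, 0.0, 0, 0, 0, 0.085, 0, -0.0006, 0.0, 0, 0, 0, 0.085, 0, -0.0006, 0.0, 0, 0, 0, 0.085, -0.01, -0.0006, 0.0, 0, 0, 0, 0.085, -0.04, -0.0006, 0.0, 0, 0, 0, 0.085, -0.08, -0.0006, 0.0, 0, 0, 0, 0.085, -0.12, -0.0006, 0.0, 0, 0, 0, 0.085, -0.14, -0.0006, 0.0, 0, 0, 0, 0.085, -0.14, -0.0006, 0.0, 0, 0, 0])

```text
clock: 6.0
tcp_pos: [0.5373, 0.1514, 0.2001]
orientation: [-0.103, 1.566, 0.105]
contact_force: [0.1, 0.1, -0.6]
grip_width: 0.0848
```

Run:
```python
from h import *
goal([.505,-.357,.2],90)
c=cam("wrist");im=r.grab_frame("wrist");cv2.imwrite("pics/w3.png",im)
u,v=map(int,proj(c,[.4777,.1432,.042]));print(u,v)
cr=im[v-45:v+45,u-45:u+45];cv2.imwrite("pics/w3c.png",cv2.resize(cr,None,fx=6,fy=6,interpolation=cv2.INTER_CUBIC))
t=r.grab_frame("top");cv2.imwrite("pics/t3.png",t)
# edge-wise check along the row of the hole: columns of arm (bright) and foot (blue)
b=im[...,0].astype(int)-im[...,2]
for y in range(v-3,v+4,3):
    x=np.where(b[y,u-60:u+60]>40)[0]+u-60; w=np.where(im[y,u-60:u+60].min(1)>150)[0]+u-60
    print(y,"blue",x.tolist(),"white",w.min() if len(w) else None,w.max() if len(w) else None)
```

```text
shift [-0.0008 -0.4997 -0.099 ] turn [ 1.51  0.03 -0.02] clk 6.0 F [ 0.1  0.1 -0.6] grip 0.0848
323 113
110 blue [290, 291, 292, 293, 294, 348, 349, 350, 351, 352] white 300 346
113 blue [291, 292, 293, 294, 295, 296, 348, 349, 350, 351, 352] white 300 346
116 blue [293, 294, 295, 348, 349, 350, 351, 352] white 300 346
```

View pics/w3c.png

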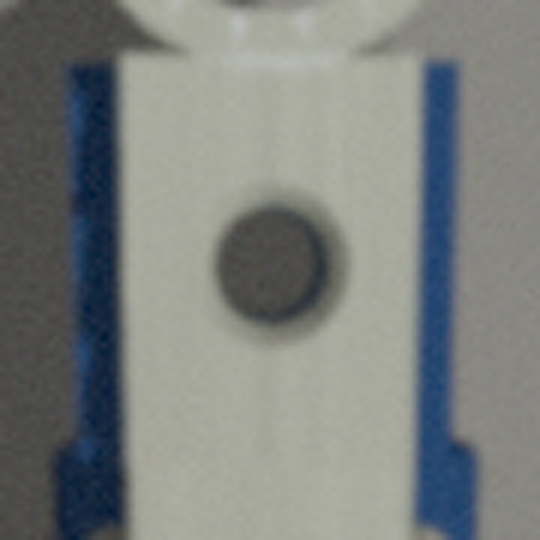

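From higher up, the arm hole is centred at crop (271,264). The arm's mid-line is about 5 px (0.8 mm) right of the foot's, well inside the 6 mm clearance, and the arm stayed put. Next is the rack. Since the pins lie along a line at about 95°, I'll keep about that yaw with a partial opening.

Request:
carry_out(targets=[0.055, 0, -0.03, -0.006, 0.05, 0, 0, 0.055, 0, -0.08, -0.016, 0.1, 0, 0, 0.055, 0, -0.13, -0.026, 0.15, 0, 0, 0.055, 0, -0.18, -0.036, 0.2, 0, 0, 0.055, 0, -0.23, -0.046, 0.25, 0, 0, 0.055, 0, -0.28, -0.056, 0.3, 0, 0, 0.055, 0, -0.33, -0.066, 0.35, 0, 0, 0.055, 0, -0.38, -0.076, 0.4, 0, 0, 0.055, 0, -0.43, -0.086, 0.45, 0, 0, 0.055, 0, -0.475, -0.094, 0.5, 0, 0, 0.055, 0, -0.5, -0.099, 0.5, 0, 0, 0.055, 0, -0.5, -0.099, 0.5, 0, 0])

```text
clock: 7.6
tcp_pos: [0.5017, -0.36, 0.1959]
orientation: [-0.066, 1.575, 0.066]
contact_force: [-0.6, 0.2, 0.2]
grip_width: 0.0551
```

Run:
```python
from h import *
o=r.get_obs();c=cam("wrist");im=r.grab_frame("wrist");cv2.imwrite("pics/w4.png",im)
print(o['clock'],o['tcp_pos'],rot(o['orientation'])[:,1],o['qvel'].round(3).max())
h=cv2.cvtColor(im,cv2.COLOR_BGR2HSV)
g=((h[...,0]>50)&(h[...,0]<80)&(h[...,1]>120)&(h[...,2]>60)).astype(np.uint8)
for q in cv2.findContours(g,0,2)[0]:
    if cv2.contourArea(q)>50:
        (u,v),rad=cv2.minEnclosingCircle(q);print(u,v,rad,cv2.boundingRect(q),onplane(c,u,v,.106))
print("expect",proj(c,[.505,-.357,.108]))
```

```text
7.6 [ 0.50173711 -0.35995228  0.19594285] [-8.44219599e-02  9.96430064e-01  2.45805590e-04] 0.024
324.5322570800781 201.39515686035156 18.453718185424805 (309, 183, 33, 37) [ 0.50345892 -0.35942875  0.106     ]
expect (np.float64(327.59898944323135), np.float64(204.36493119300576))
```

View pics/w4.png

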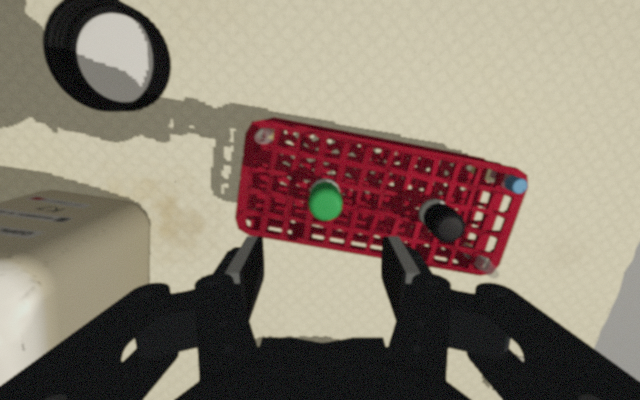

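The wrist view shows the green knob top at (325,202), which is about (0.504, -0.359). The black pin is at (445,222) and the vials are in the corners, all clear of the jaws.

```bash
python3 -c "
from h import *
goal([.504,-.359,.073],94.8)"
```

```text
shift [ 0.123  -0.0014  0.0019] turn [ 0.04 -0.05 -0.02] clk 7.65 F [-0.2  0.6  0.1] grip 0.0551
```

Request:
carry_out(targets=[0.055, 0.03, -0.001, 0.002, 0, 0, 0, 0.055, 0.07, -0.0014, 0.002, 0, -0.05, 0, 0.055, 0.105, -0.0014, 0.002, 0, -0.05, 0, 0.055, 0.123, -0.0014, 0.002, 0, -0.05, 0, 0.055, 0.123, -0.0014, 0.002, 0, -0.05, 0, 0.0, 0.123, -0.0014, 0.002, 0, -0.05, 0, 0.0, 0.123, -0.0014, 0.002, 0, -0.05, 0, 0.0, 0.123, -0.0014, 0.002, 0, -0.05, 0, 0.0, 0.123, -0.0014, 0.002, 0, -0.05, 0], squeeze=40)

```text
clock: 8.78
tcp_pos: [0.5051, -0.3595, 0.0746]
orientation: [-0.068, 1.568, 0.069]
contact_force: [-0.4, 0.5, 6.5]
grip_width: 0.0247
```

```bash
python3 -c "
from h import *
goal([.504,-.359,.2],94.8); print(r.get_obs()['tcp_pos'])"
```

```text
shift [-0.1254  0.0006 -0.0008] turn [ 0.04  0.02 -0.  ] clk 8.775 F [-0.4  0.5  6.5] grip 0.0247
[ 0.5051031 -0.3594571  0.0746273]
```

Request:
carry_out(targets=[0.0, -0.01, 0, 0, 0, 0, 0, 0.0, -0.03, 0, 0, 0, 0, 0, 0.0, -0.06, 0, 0, 0, 0, 0, 0.0, -0.095, 0, 0, 0, 0, 0, 0.0, -0.125, 0, 0, 0, 0, 0, 0.0, -0.125, 0, 0, 0, 0, 0])

```text
clock: 9.52
tcp_pos: [0.5063, -0.3608, 0.2035]
orientation: [-0.07, 1.562, 0.065]
contact_force: [-0.8, -0.8, -1.0]
grip_width: 0.0251
```

Run:
```python
from h import *
c=r.camera_info("top")
# hole position from the last near wrist view unavailable pose; from top picture t3
t=cv2.imread("pics/t3.png");cv2.imwrite("pics/t3c.png",cv2.resize(t[160:260,190:280],None,fx=5,fy=5,interpolation=cv2.INTER_CUBIC))
goal([.4785,.1435,.2],97.6)
s=r.grab_frame("scene");cs=cam("scene");p=r.get_obs()['tcp_pos']
u,v=map(int,proj(cs,p));print(u,v,p);cr=s[max(0,v-70):v+50,u-60:u+60]
w=r.grab_frame("wrist")
a=cv2.resize(cr,(480,480),interpolation=cv2.INTER_CUBIC)
b=cv2.imread("pics/t3c.png");b=cv2.resize(b,(310,480))
cv2.imwrite("pics/m5.png",np.hstack([a,b]))
```

```text
shift [0.0019 0.5048 0.0159] turn [-0.53  0.08  0.04] clk 9.525 F [-0.8 -0.8 -1. ] grip 0.0251
453 195 [ 0.50539266 -0.3599651   0.20148954]
```

View pics/m5.png

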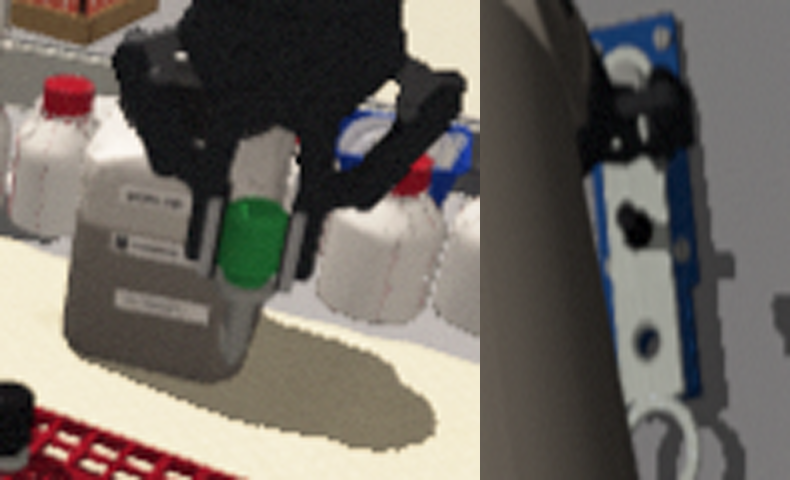

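The pin hangs upright between the pads, with the green knob at (255,245). I'll refine the hole position from the saved near view (w3), then carry the pin across.

Run:
```python
from h import *
o=r.get_obs();c=cam("wrist");T=rot(o['orientation']);C=rot(c['orientation'])
rel=T.T@(c['xyz']-o['tcp_pos']);RC=T.T@C
T0=rot([-0.103,1.566,0.105]);c0=dict(c,xyz=np.array([.5373,.1514,.2001])+T0@rel,orientation=(T0@RC).ravel())
im=cv2.imread("pics/w3.png");gr=cv2.GaussianBlur(cv2.cvtColor(im,cv2.COLOR_BGR2GRAY),(3,3),0)[90:135,300:346]
q=max([k for k in cv2.findContours((gr<115).astype(np.uint8),0,2)[0] if 100<cv2.contourArea(k)<700],key=cv2.contourArea)
(u,v),rad=cv2.minEnclosingCircle(q);print(u+300,v+90,rad,cv2.contourArea(q),"swing",onplane(c0,u+300,v+90,.039))
goal([.478,.1433,.2],97.6)
```

```text
324.0 112.11764717102051 10.553146362304688 318.0 swing [0.47620763 0.14366726 0.039     ]
shift [1.000e-04 5.031e-01 1.710e-02] turn [-0.52  0.03  0.  ] clk 9.625 F [-1.   1.5 -1. ] grip 0.0247
```

Request:
carry_out(targets=[0.0, 0, 0.025, 0.001, 0, 0, 0, 0.0, 0, 0.07, 0.003, -0.05, 0, 0, 0.0, 0, 0.12, 0.004, -0.1, 0, 0, 0.0, 0, 0.17, 0.006, -0.15, 0, 0, 0.0, 0, 0.22, 0.007, -0.2, 0, 0, 0.0, 0, 0.27, 0.009, -0.25, 0, 0, 0.0, 0, 0.32, 0.01, -0.3, 0, 0, 0.0, 0, 0.37, 0.012, -0.35, 0, 0, 0.0, 0, 0.42, 0.0135, -0.4, 0, 0, 0.0, 0, 0.465, 0.015, -0.45, 0, 0, 0.0, 0, 0.495, 0.016, -0.5, 0, 0, 0.0, 0, 0.503, 0.016, -0.52, 0, 0])

```text
clock: 11.12
tcp_pos: [0.4758, 0.1449, 0.199]
orientation: [-0.107, 1.568, 0.107]
contact_force: [0.1, -0.6, -0.3]
grip_width: 0.0246
```

Request:
carry_out(targets=[0.0, 0.03, 0, 0, 0, 0, 0, 0.0, 0.06, 0, 0, 0, 0, 0, 0.0, 0.075, 0, 0, 0, 0, 0, 0.0, 0.075, 0, 0, 0, 0, 0])

```text
clock: 11.62
tcp_pos: [0.4752, 0.1438, 0.1231]
orientation: [-0.107, 1.57, 0.105]
contact_force: [-0.2, 0.4, -0.6]
grip_width: 0.0248
```

Run:
```python
from h import *
goal([.477,.1433,.098],97.6);o=r.get_obs();print(o['tcp_pos'])
c=cam("wrist");im=r.grab_frame("wrist")
print(proj(c,[.477,.1433,.042]))
P=o['tcp_pos']-[0,0,.0446];print("tip",proj(c,P),P)
a=cv2.resize(im[60:260,222:422],(396,396),interpolation=cv2.INTER_CUBIC)
s=r.grab_frame("scene");u,v=map(int,proj(cam("scene"),[.477,.143,.06]));b=cv2.resize(s[v-60:v+39,u-50:u+49],(396,396),interpolation=cv2.INTER_CUBIC)
cv2.imwrite("pics/m6.png",np.hstack([a,b]))
```

```text
shift [ 0.025  -0.0007  0.0018] turn [ 0.03 -0.03  0.01] clk 11.625 F [-0.2  0.4 -0.6] grip 0.0248
[0.47515189 0.14381468 0.123052  ]
(np.float64(323.25697132503905), np.float64(204.5450608651416))
tip (np.float64(324.60222274667234), np.float64(218.93672142280252)) [0.47515189 0.14381468 0.078452  ]
```

View pics/m6.png

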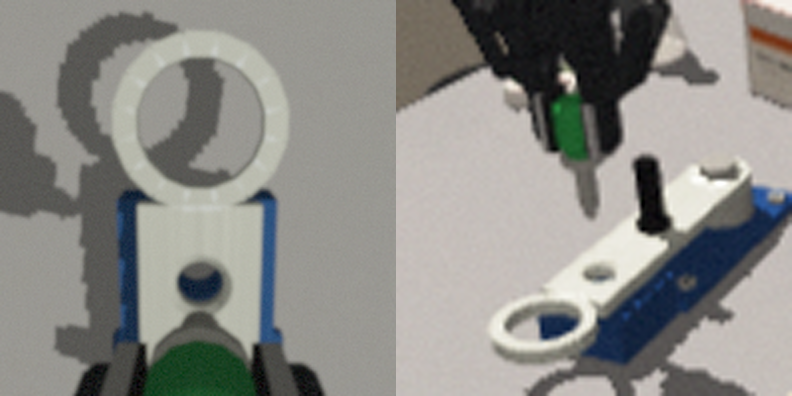

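The pin tip is at left crop (199,315) and the arm bore centre at (201,283). Cast to depth, they agree to within about 1 mm, and the right half shows the pin upright behind the hole. I'll lower it straight into the arm hole and the foot mouth, then check.

Request:
carry_out(targets=[0.0, 0.01, 0.0002, 0, 0, 0, 0, 0.0, 0.02, 0.0002, 0, 0, 0, 0, 0.0, 0.03, 0.0002, 0, 0, 0, 0, 0.0, 0.036, 0.0002, 0, 0, 0, 0, 0.0, 0.041, 0.0002, 0, 0, 0, 0, 0.0, 0.046, 0.0002, 0, 0, 0, 0, 0.0, 0.046, 0.0002, 0, 0, 0, 0])

```text
clock: 12.6
tcp_pos: [0.4763, 0.1448, 0.0783]
orientation: [-0.106, 1.568, 0.106]
contact_force: [0.0, 0.4, -1.0]
grip_width: 0.0246
```

Run:
```python
from h import *
goal([.4762,.1435,.0486],97.6);o=r.get_obs();print(o['tcp_pos'],o['moment'].round(2))
c=cam("wrist");im=r.grab_frame("wrist")
a=cv2.resize(im[120:260,252:392],(396,396),interpolation=cv2.INTER_CUBIC)
s=r.grab_frame("scene");u,v=map(int,proj(cam("scene"),[.477,.143,.06]));b=cv2.resize(s[v-40:v+26,u-33:u+33],(396,396),interpolation=cv2.INTER_CUBIC)
cv2.imwrite("pics/m7.png",np.hstack([a,b]))
```

```text
shift [ 0.0297 -0.0013 -0.0003] turn [0.03 0.01 0.  ] clk 12.6 F [ 0.   0.4 -1. ] grip 0.0246
[0.47626033 0.14480739 0.07832796] [-0.02 -0.    0.03]
```

There is no contact force and the tip, at 34 mm, is already inside the arm bore. I'll continue to seating.

Request:
carry_out(targets=[0.0, 0.004, -0.0006, 0, 0, 0, 0, 0.0, 0.008, -0.0006, 0, 0, 0, 0, 0.0, 0.012, -0.0006, 0, 0, 0, 0, 0.0, 0.016, -0.0006, 0, 0, 0, 0, 0.0, 0.02, -0.0006, 0, 0, 0, 0, 0.0, 0.024, -0.0006, 0, 0, 0, 0, 0.0, 0.027, -0.0006, 0, 0, 0, 0, 0.0, 0.029, -0.0006, 0, 0, 0, 0, 0.0, 0.029, -0.0006, 0, 0, 0, 0])

```text
clock: 13.82
tcp_pos: [0.4766, 0.1443, 0.0496]
orientation: [-0.106, 1.567, 0.106]
contact_force: [-0.1, 0.3, -0.5]
grip_width: 0.0249
```

Run:
```python
from h import *
goal([.4762,.1435,.0486],97.6);o=r.get_obs();print(o['tcp_pos'],o['moment'].round(2))
```

```text
shift [ 0.001  -0.0007 -0.0005] turn [0.03 0.01 0.  ] clk 13.825 F [-0.1  0.3 -0.5] grip 0.0249
[0.4766126  0.14428957 0.04962672] [0.01 0.   0.  ]
```

The tip is free inside the foot bore, with the collar about 1 mm above the arm. I'll press gently until it touches.

Request:
carry_out(targets=[0.0, 0.001, 0, 0, 0, 0, 0, 0.0, 0.002, 0, 0, 0, 0, 0, 0.0, 0.0025, 0, 0, 0, 0, 0])

```text
clock: 14.2
tcp_pos: [0.4768, 0.1444, 0.0479]
orientation: [-0.106, 1.567, 0.106]
contact_force: [-4.1, -0.9, 13.8]
grip_width: 0.0249
```

Contact is 13.8 N at the expected height, so the collar is on the arm. I'll release and rise.

Request:
carry_out(targets=[0.06, 0.0015, 0, 0, 0, 0, 0, 0.06, 0.0, 0, 0, 0, 0, 0, 0.06, 0.0, 0, 0, 0, 0, 0, 0.06, 0.0, 0, 0, 0, 0, 0, 0.06, -0.01, 0, 0, 0, 0, 0, 0.06, -0.03, 0, 0, 0, 0, 0, 0.06, -0.06, 0, 0, 0, 0, 0, 0.06, -0.1, 0, 0, 0, 0, 0, 0.06, -0.14, 0, -0.01, 0, 0, 0, 0.06, -0.16, 0, -0.03, 0, 0, 0, 0.06, -0.16, 0, -0.05, 0, 0, 0, 0.06, -0.16, 0, -0.05, 0, 0, 0])

```text
clock: 15.7
tcp_pos: [0.4261, 0.1375, 0.2087]
orientation: [-0.106, 1.566, 0.107]
contact_force: [1.5, -0.7, 0.0]
grip_width: 0.0603
```

Run:
```python
from h import *
o=r.get_obs();print(o['clock'],o['tcp_pos'],o['contact_force'].round(1))
c=cam("wrist");im=r.grab_frame("wrist")
u,v=map(int,proj(c,[.4765,.1435,.07]));y0=max(0,v-66);x0=u-66
a=cv2.resize(im[y0:y0+132,x0:x0+132],(396,396),interpolation=cv2.INTER_CUBIC)
s=r.grab_frame("scene");u,v=map(int,proj(cam("scene"),[.49,.143,.06]));b=cv2.resize(s[v-50:v+49,u-50:u+49],(396,396),interpolation=cv2.INTER_CUBIC)
cv2.imwrite("pics/m8.png",np.hstack([a,b]))
h=cv2.cvtColor(im,cv2.COLOR_BGR2HSV)
g=((h[...,0]>50)&(h[...,0]<80)&(h[...,1]>120)&(h[...,2]>50)).astype(np.uint8)
q=max(cv2.findContours(g,0,2)[0],key=cv2.contourArea);(u,v),rad=cv2.minEnclosingCircle(q);print(u,v,rad,onplane(c,u,v,.082))
```

```text
15.7 [0.42607925 0.13745853 0.20865911] [ 1.5 -0.7  0. ]
322.16058349609375 236.44525146484375 15.704178810119629 [0.47202514 0.14225975 0.082     ]
```

View pics/m8.png

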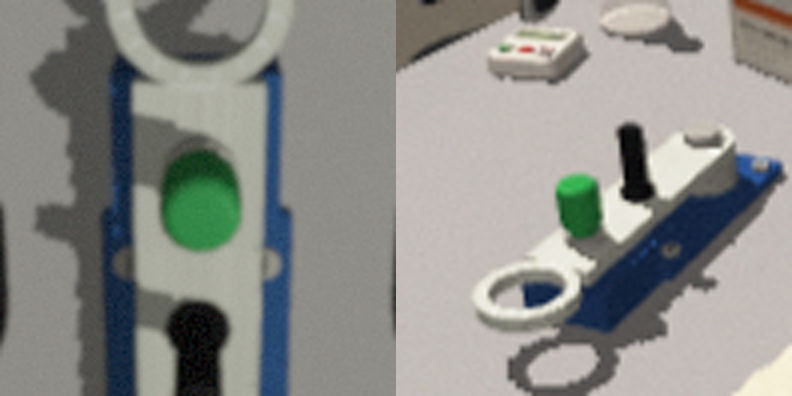

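The pin stands upright with its collar on the arm, the arm is in line with the foot, and the gripper is clear. I'm handing in.

```bash
python3 -c "
from h import *
print(r.hand_in())"
```

```text
the job is handed in; nothing more can be done
None
```

I swung the arm round by its post until its hole was within about 1 mm of the foot hole. Then I took the green pin from the rack, lowered it through both holes until the collar touched the arm, let go and backed off. The job was handed in at about 16 s on the robot's clock.

**Last checks:**
- **Fit:** the pin went down with no measurable side load.
- **Seating:** contact came at about 14 N, with the collar at 41 mm against the nominal 42 mm arm top.
- **Final views:** the wrist and scene pictures show the pin upright on the arm, the arm in line with the foot, and the gripper clear.
- **Black pin:** I did not touch it, but I took no last picture of the rack.

**Disagreements:**
- **Arm line:** the arm measured about 0.8 mm off the foot's mid-line, inside the 6 mm clearance.
- **Position estimates:** estimates of the same point from different views differed by up to about 3 mm. The last wrist-view fix on the green knob was about 4 mm nearer the robot than the hole, probably because the colour mask took in the knob's side. I did not follow that up.

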